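# Unpack the box of staples and hold it in the labelling jig

## Task

Swing both hinged top flaps of the small cardboard carton wide open, folded back outward well past upright, then take the box of staples out and lay it flat in the labelling jig with its long side against the long fence and its end against the short fence. Press it into the corner so that it bears firmly on both fences at once, and finish while still holding it pressed there for the label, without letting go; leave the flaps open and the other things on the desk where they are.

Things in the scene. Friction and masses are not known exactly. Their poses are not given: they have to be found in the camera images.
- carton: Brown cardboard carton fixed to the desk, open on top, 108 (its x) x 148 (its y) mm outside, walls and floor 4 mm thick, rim 45 mm above the desk. Origin: centre of its underside. Two flaps are hinged along its two y rims (left flap at +y, right flap at -y). It is turned up to 0.3 rad from the world axes.
- flap_left (a joint): Angle of the flap hinged on the carton's +y rim (hinge along the carton's x at y = +72 mm, 46.5 mm above the desk). 0 = flat over the carton, pi/2 = upright, stop at 2.4 = folded back outward; wide open is over 1.85. Starts half raised at 0.8 to 1.15, stays where it is left (about 0.4 N at the free edge moves it). 104 mm wide, 66 mm from hinge to free edge, 3 mm thick.
- flap_right (a joint): The same for the flap hinged on the carton's -y rim (hinge at y = -72 mm).
- flap_left_edge (a point): Middle of the free edge of the left flap, moves with it.
- flap_right_edge (a point): Middle of the free edge of the right flap, moves with it.
- box_center (a point): Centre of the box of staples: closed rigid blue and white box, 32 (its x) x 68 (its y, long) x 28 (its z, height) mm, about 75 g; 14 mm above its underside. It lies flat on the carton's floor, long axis along the carton's x within 0.15 rad. Grip it across the 32 mm in its upper half, so that the fingertips stay above the jig's fences.
- jig: Labelling jig fixed to the desk: pale wooden base plate 170 (its x) x 130 (its y) mm, top 8 mm above the desk, with two aluminium fences standing 9 mm above the plate (tops 17 mm above the desk); plate and fences are smooth (friction about 0.3). Origin: centre of its underside. Turned up to 0.3 rad from the world axes; carton and jig may each stand on the left or right of the desk.
- jig_corner (a point): Point on top of the jig's base plate (8 mm above the desk) where the inner faces of the two fences meet; axes as the jig's, so the box belongs on its -x, -y side. With the box home its centre lies 34 mm to -x, 16 mm to -y and 14 mm above this point.
- side_fence: The jig's long fence, along the jig's x on its +y side, 150 x 12 x 9 mm, inner face at jig y = +45 mm. Origin at its centre.
- end_fence: The jig's short fence, along the jig's y at its +x end, 12 x 80 x 9 mm, inner face at jig x = +65 mm. Origin at its centre.
- staple_box: The same box of staples, origin at the centre of its underside.
- memo_block: Yellow sticky-note block, 70 x 70 x 11 mm, origin under its centre; a bystander, to be left alone.
- calculator: Desk calculator, 112 x 68 x 12 mm, origin under its centre; a bystander, to be left alone.
- binder_clip: Black binder clip, 47 x 32 x 18 mm, origin under its centre; a bystander, to be left alone.

How it is judged:
On the way, in this order (a step that is already met when the one before it is completed fails the run):
1. both flaps of the carton are swung wide open (each past 1.85 rad) (value of joint each of flap_left, flap_right above 1.85 rad), for 0.2 s.
2. the box of staples is lifted out of the carton in the gripper (centre over 70 mm above the desk) (height (world z) of box_center above 0.07 m and contact force between the fingers and staple_box above 0.5 N), for 0.2 s.
At the end, for the whole second after the job is handed in: Fingers still on the box (1.5 N or more), holding it still in the corner: 1.5 N or more on each fence, flat within 0.08 rad and 4 mm, long side parallel to the long fence within 0.06 rad, centre within 4 mm of home; both flaps still open past 1.85 rad (all of step 1 and contact force between staple_box and side_fence above 1.5 N and contact force between staple_box and end_fence above 1.5 N and contact force between the fingers and staple_box above 1.5 N and angle between box_center's own z axis and vertical below 0.08 rad and angle between the y axis of box_center and the x axis of jig_corner, either way round below 0.06 rad and z of box_center in the frame of jig_corner between 0.01 and 0.018 m and x of box_center in the frame of jig_corner between -0.039 and -0.03 m and y of box_center in the frame of jig_corner between -0.021 and -0.012 m and linear speed of staple_box below 0.02 m/s); the arm keeps its last pose, push and grip.
It fails at once if the note block was pushed more than 30 mm from where it lay (distance of memo_block from where it was at the start of the episode above 0.03 m).
It fails at once if the calculator was pushed more than 30 mm from where it lay (distance of calculator from where it was at the start of the episode above 0.03 m).
It fails at once if the binder clip was pushed more than 30 mm from where it lay (distance of binder_clip from where it was at the start of the episode above 0.03 m).
It also fails if it takes over 66 s, if anything falls off the work surface, if the arm or the gripper's body presses on something with over 40 N, if the wrist force passes 120 N, or if a joint passes its speed limit or range.

## Robot

A 7-joint arm with a two-finger parallel gripper is mounted at the origin on a cart in front of the work surface, level with it; the furniture and walls round the work are solid. World frame = base frame: x ahead of the robot, y to its left, z up, the work surface at z = 0. Lengths are in m, angles in rad, forces in N, time in s.
With the tool pointing down it reaches from about 0.4 to 0.875 m from the base axis. Payload 19.3 kg.
Tool frame: the origin (TCP) lies between the finger pads; the fingertips stand 17 mm ahead of it and the grasp point (between the pads) lies 2 mm behind it (bot.finger_overhang is the distance from the TCP to the fingertips, in m); z points along the fingers, y is the line along which they close (so a half turn about z gives the same grasp; the last joint's range is limited). The gripper opens to 85 mm and grips with 20 to 120 N. Pads are 22 mm wide; open, the fingers measure 114 mm over their backs; the gripper's body (76 mm by 85 mm) begins 54 mm behind the grasp point. The pads swing forward as they close: fully open they stand 13 mm farther back than shut.
Start: joints at [-1.302, 0.521, -0.036, 1.599, 0.021, 1.021, -0.113], TCP at [0.208, 0.589, 0.248] pointing down, gripper open.
Joint ranges: [-2.91, 2.91], [-0.3, 2.13], [-1.5, 1.42], [0.17, 2.43], [-1.26, 4.41], [0.16, 1.93], [-2.52, 2.52]. Speed limits (rad/s): [1.89, 1.89, 2.39, 2.39, 3.01, 3.01, 3.01].

## Interface

Orientations are given as [roll, pitch, yaw] about the fixed x, y, z axes, in that order (R = Rz(yaw) Ry(pitch) Rx(roll)).
In Python, from workcell import observe, grab_frame, bot gives the robot as it stands.
- The arm moves only by the shell command python3 -m crank 'ROWS' [FORCE]. ROWS is a JSON object of lists of equal length, an entry for each row: "linear": the shift along the world's x, y, z each as a share of 0.25 m, from -1 to 1, a list of three; "delta_rot": the turn, a rotation vector about the world's x, y, z each as a share of 30 degrees, from -1 to 1, a list of three; "fingers": the opening, from -1 (shut) to 1 (fully open). In form: {"linear": [[dx, dy, dz], ...], "delta_rot": [[rx, ry, rz], ...], "fingers": [fingers, ...]}. A call has 1 to 5 rows; each row is the pose to reach, as a shift and turn from the pose commanded when the call began; what a row does not reach only later rows make up. A row lasts 1/10 s, in which the tool goes at most 50 mm and 8.59 degrees, less where a joint would pass 70% of its speed; a pose out of reach is approached as far as the arm can. A call with a number of a shift or a turn outside -1 to 1 is refused whole. A call with a gripper value outside its range is refused whole. The fingers move at their own pace and stop on an object; FORCE is the grip in N (left out, the last holds). Time passes only in rows, so rows that repeat a pose let the fingers close. It gives the time, the measured TCP pose, the force, the opening and the grip force at its end, in the units of the state.
- observe(): the state, without advancing time (a new reading comes with each control period).
- grab_frame(name): name is "scene" or "top"; returns a dict with "image" (420x560x3 uint8, red, green, blue), "mtx" (3x3 intrinsics, pixels), "xyz" and "orientation" of the camera in the world. Camera axes: x right, y down, z forward; pixel columns grow to the right and rows downward; lengths in m; the calibration is good to about 2 mm. A picture is of the moment at which its call begins. There is no depth.
- bot.job_done(): hands the job in; it is judged then, once.
The state is a dict: "clock": time; "qpos": joint angles; "qd": joint speeds; "joint_efforts": joint torques, N m; "position": TCP position; "tool_rot": TCP orientation; "force": force on the tool from outside, world axes, zero at the start; "moment": the same for the moment, N m; "grip_width": finger opening in m; "finger_force": force on a finger pad.
Only numpy, scipy, OpenCV 4.12 (cv2) and the standard library are available. Lean on these libraries where they do the work, as an engineer would, in place of code of your own. Each camera call takes 0.05 s, during which the arm holds its last target. There are 200 camera calls.

## Working session

There is one attempt and no reset: what is moved stays moved. The work goes in short steps, Python scripts to look and compute and a shell command to move; the robot and the scene stay as the last step left them, time stands still between calls to the robot, and variables do not carry over. Pictures are saved under pics/ and viewed, at most 11 in all, crops included, and the job is handed in when it is done.

```bash
mkdir -p pics; ls
python3 - <<'E'
from workcell import observe, grab_frame, bot
import cv2,numpy as np
for n in("scene","top"):
    f=grab_frame(n); cv2.imwrite(f"pics/{n}0.png",f["image"][:,:,::-1]); print(n,f["mtx"],f["xyz"],f["orientation"])
print(observe())
E
```

```text
pics
scene [[419.98169845   0.         276.35760621]
 [  0.         419.98169845 212.9234893 ]
 [  0.           0.           1.        ]] [-0.15126053 -0.69528661  0.52643077] [-2.01163515 -0.0165023  -0.78127096]
top [[542.88931441   0.         291.40701977]
 [  0.         542.88931441 209.55086098]
 [  0.           0.           1.        ]] [0.30180554 0.01032599 1.15688051] [-2.92688077 -0.00445948 -1.60269749]
{'clock': 0.1, 'qpos': array([-1.30217364,  0.52193306, -0.03633078,  1.59990485,  0.02120789,
        1.0211157 , -0.11281457]), 'qd': array([ 1.87162827e-03, -7.31263499e-04,  1.46909771e-06, -2.03027016e-03,
        6.30063820e-04, -1.18792330e-03, -2.32724115e-04]), 'joint_efforts': array([ 4.57809510e-03, -9.28482628e+01,  1.98494196e+00, -3.70534301e+01,
        1.82867248e-02,  5.33145139e-03,  5.83822884e-05]), 'position': array([0.20767686, 0.58920569, 0.24781308]), 'tool_rot': array([-3.14061963e+00,  7.26346243e-05,  2.80275064e+00]), 'force': array([ 0.10735417, -0.71115544, -0.51627486]), 'moment': array([ 0.05004461, -0.03736566,  0.01630516]), 'finger_force': 0.0, 'grip_width': 0.0853518879463721}
```

View pics/top0.png

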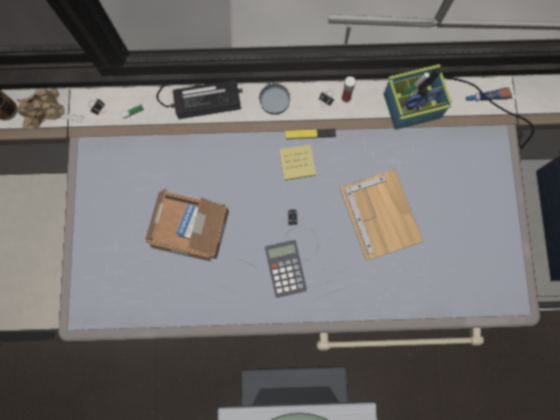

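View pics/scene0.png

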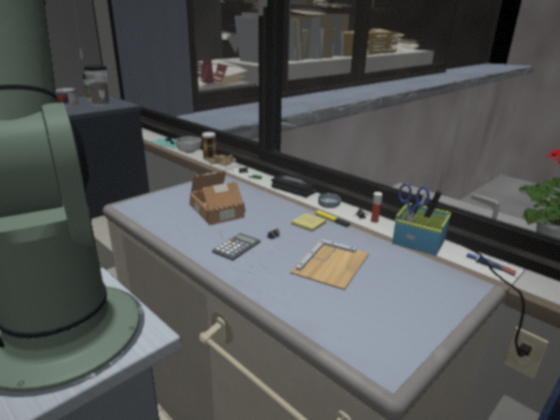

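Top view: the carton is on the left around (187,225), the jig on the right around (382,215) with fences along its left and upper sides, and the clip, calculator and memo block lie between them. I'll enlarge the carton and jig to get exact points.

```bash
cat > h.py <<'E'
import numpy as np,cv2
from scipy.spatial.transform import Rotation as R
from workcell import observe, grab_frame, bot
def ray(f,uv):
    d=np.linalg.inv(f["mtx"])@np.array([uv[0],uv[1],1.]); return np.array(f["xyz"]),R.from_euler('xyz',f["orientation"]).as_matrix()@d
def onz(f,uv,z):
    o,d=ray(f,uv); return o+d*(z-o[2])/d[2]
def proj(f,p):
    q=f["mtx"]@(R.from_euler('xyz',f["orientation"]).as_matrix().T@(np.array(p)-f["xyz"])); return q[:2]/q[2]
def crop(f,u,v,w,h,k): # bordered zoom
    return cv2.resize(f["image"][v:v+h,u:u+w,::-1],None,fx=k,fy=k,interpolation=cv2.INTER_CUBIC)
E
python3 - <<'E'
from h import *
t=grab_frame("top");s=grab_frame("scene")
a=crop(t,140,180,100,90,4);b=crop(t,335,165,100,100,4);c=crop(s,180,165,80,60,5)
im=np.zeros((600,800,3),np.uint8)
cv2.imwrite("pics/a.png",np.hstack([cv2.copyMakeBorder(a,0,40,0,0,0),b]))
cv2.imwrite("pics/c.png",crop(s,180,165,80,60,8))
E
```

```text
(no output)
```

View pics/a.png

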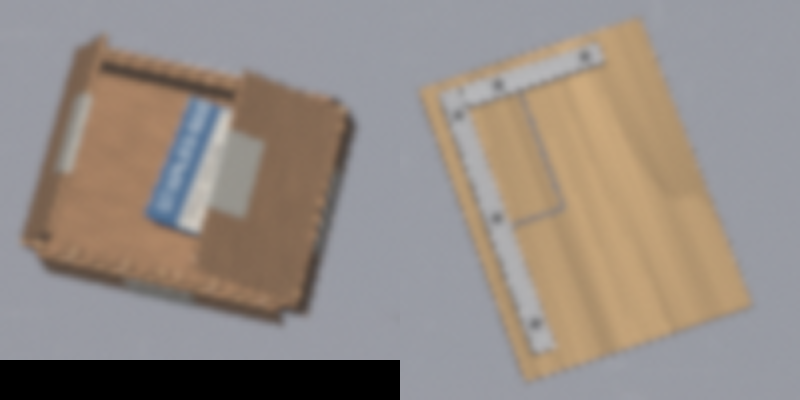

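View pics/c.png

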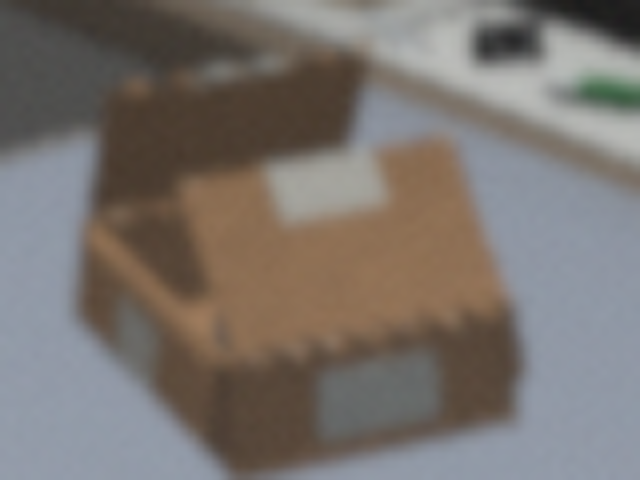

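Left crop: the left flap is steep, and the right flap covers the right third of the carton. The box's visible top corners are near (190,97), (148,212) and (190,232). Right crop: the jig's inner fence corner is near (467,107). Scene crop: the carton's lower corners are at (80,318), (235,470) and (515,412).

Run:
```python
from h import *
t=grab_frame("top");s=grab_frame("scene")
def ct(x,y,u0=140,v0=180,k=4): return ((x+.5)/k-.5+u0,(y+.5)/k-.5+v0)
def cs(x,y): return ct(x,y,180,165,8)
r=lambda a:np.round(a,4)
# jig
hsv=cv2.cvtColor(t["image"],cv2.COLOR_RGB2HSV)
m=np.zeros(hsv.shape[:2],np.uint8); m[165:265,335:435]=255
m&=cv2.inRange(hsv,(8,60,80),(28,255,255))
c=np.vstack(cv2.findContours(m,0,2)[0]); rc=cv2.minAreaRect(c); print("jig",rc)
P=np.array([onz(t,p,.008) for p in cv2.boxPoints(rc)]); print(r(P)); 
for i in range(4):
    e=P[(i+1)%4]-P[i]; print(r(np.linalg.norm(e)),r(np.arctan2(e[1],e[0])))
print("centre",r(P.mean(0)))
print("corner",r(onz(t,ct(467-400,107,335,165),.008)))
for n,p in dict(a=(493,85),b=(600,50),c=(445,95),d=(535,352)).items(): print(n,r(onz(t,ct(p[0]-400,p[1],335,165),.017)))
print("carton scene bottom",[r(onz(s,cs(*p),0)) for p in((80,318),(235,470),(515,412))])
print("carton top rim",[r(onz(t,ct(*p),.045)) for p in((45,247),(285,305),(347,103),(105,48))])
print("box top",[r(onz(t,ct(*p),.032)) for p in((190,97),(148,212),(192,232))])
```

```text
jig ((380.72186279296875, 213.9686279296875), (78.49005889892578, 59.08661651611328), 69.86369323730469)
[[ 0.5986 -0.1094  0.008 ]
 [ 0.6411 -0.2341  0.008 ]
 [ 0.4753 -0.2801  0.008 ]
 [ 0.4354 -0.1586  0.008 ]]
0.1318 -1.2422
0.1721 -2.8712
0.1279 1.888
0.1704 0.2927
centre [ 0.5376 -0.1956  0.008 ]
corner [ 0.5886 -0.1349  0.008 ]
a [ 0.5982 -0.1486  0.017 ]
b [ 0.6161 -0.208   0.017 ]
c [ 0.5934 -0.1222  0.017 ]
d [ 0.4519 -0.1623  0.017 ]
carton scene bottom [array([0.4898, 0.3142, 0.    ]), array([0.4557, 0.1701, 0.    ]), array([0.5571, 0.1394, 0.    ])]
carton top rim [array([0.4857, 0.2902, 0.045 ]), array([0.4517, 0.1663, 0.045 ]), array([0.5572, 0.1338, 0.045 ]), array([0.5909, 0.261 , 0.045 ])]
box top [array([0.566 , 0.2185, 0.032 ]), array([0.5047, 0.2399, 0.032 ]), array([0.4934, 0.2168, 0.032 ])]
```

```bash
python3 - <<'E'
from h import *
t=grab_frame("top");print(bot.finger_overhang)
def ct(x,y,u0=140,v0=180,k=4): return ((x+.5)/k-.5+u0,(y+.5)/k-.5+v0)
C=np.array([.5237,.2235]);a=-.27
Rm=np.array([[np.cos(a),np.sin(a)],[-np.sin(a),np.cos(a)]])
for n,p in dict(Lf=(28,240),Lb=(98,38),Rb=(245,72),Rf=(200,270)).items():
  for th in(.8,1.,1.15):
    q=Rm@(onz(t,ct(*p),.0465+.066*np.sin(th))[:2]-C); print(n,th,np.round(q,4),"pred |y|",round(.072-.066*np.cos(th),4))
print("box left",[Rm@(np.array(p)-C) for p in((.566,.2185),(.5047,.2399))])
E
python3 -m crank '{"linear":[[0.12,-0.15,0],[0.24,-0.3,0],[0.36,-0.45,0],[0.48,-0.6,0],[0.6,-0.7,0]],"delta_rot":[[0,0,0],[0,0,0],[0,0,0],[0,0,0],[0,0,0]],"fingers":[-1,-1,-1,-1,-1]}' 40
```

```text
0.017
Lf 0.8 [-0.0576  0.0493] pred |y| 0.026
Lf 1.0 [-0.0583  0.0469] pred |y| 0.0363
Lf 1.15 [-0.0588  0.0455] pred |y| 0.045
Lb 0.8 [0.0496 0.045 ] pred |y| 0.026
Lb 1.0 [0.048  0.0426] pred |y| 0.0363
Lb 1.15 [0.0471 0.0412] pred |y| 0.045
Rb 0.8 [ 0.0501 -0.0318] pred |y| 0.026
Rb 1.0 [ 0.0485 -0.0336] pred |y| 0.0363
Rb 1.15 [ 0.0476 -0.0346] pred |y| 0.045
Rf 0.8 [-0.0519 -0.0374] pred |y| 0.026
Rf 1.0 [-0.0527 -0.0391] pred |y| 0.0363
Rf 1.15 [-0.0531 -0.0401] pred |y| 0.045
box left [array([0.04210117, 0.00646389]), array([-0.02268604,  0.01073795])]
clock: 0.85
position: [0.3589, 0.4119, 0.2486]
tool_rot: [-3.141, 0.0, 2.802]
force: [0.9, 1.2, -0.7]
grip_width: 0.0122
finger_force: 0.0
```

```bash
python3 -m crank '{"linear":[[0.15,-0.17,0],[0.3,-0.34,0],[0.45,-0.51,0],[0.6,-0.68,0],[0.67,-0.75,0]],"delta_rot":[[0,0,0],[0,0,0],[0,0,0],[0,0,0],[0,0,0]],"fingers":[-1,-1,-1,-1,-1]}'
python3 -m crank '{"linear":[[0,0,0],[0,0,-0.15],[0,0,-0.3],[0,0,-0.44],[0,0,-0.44]],"delta_rot":[[0,0,0],[0,0,0],[0,0,0],[0,0,0],[0,0,0]],"fingers":[-1,-1,-1,-1,-1]}'
python3 -m crank '{"linear":[[0,0,-0.1],[0,0,-0.2],[0,0,-0.22],[0,0,-0.22]],"delta_rot":[[0,0,0],[0,0,0],[0,0,0],[0,0,0]],"fingers":[-1,-1,-1,-1]}'
```

```text
clock: 1.35
position: [0.5253, 0.2262, 0.2485]
tool_rot: [3.141, 0.0, 2.803]
force: [0.3, 1.3, -0.1]
grip_width: -0.0
finger_force: 0.0
clock: 1.85
position: [0.5222, 0.2272, 0.1347]
tool_rot: [-3.137, -0.004, 2.803]
force: [-0.8, 1.0, 0.2]
grip_width: -0.0002
finger_force: 0.0
clock: 2.25
position: [0.5245, 0.2282, 0.0842]
tool_rot: [-3.142, 0.0, 2.803]
force: [-0.4, -0.5, 1.3]
grip_width: 0.0002
finger_force: 0.0
```

```bash
python3 -m crank '{"linear":[[0.02,0.07,0],[0.04,0.14,0],[0.06,0.21,0],[0.075,0.28,0],[0.09,0.34,0]],"delta_rot":[[0,0,0],[0,0,0],[0,0,0],[0,0,0],[0,0,0]],"fingers":[-1,-1,-1,-1,-1]}'
python3 -m crank '{"linear":[[0,0,0],[0,0,0]],"delta_rot":[[0,0,0],[0,0,0]],"fingers":[-1,-1]}'
python3 - <<'E'
from h import *
t=grab_frame("top");s=grab_frame("scene")
cv2.imwrite("pics/d.png",np.hstack([crop(t,140,180,100,90,4),crop(s,170,150,100,90,4)]))
E
```

```text
clock: 2.75
position: [0.5466, 0.3093, 0.0852]
tool_rot: [-3.134, 0.0, 2.801]
force: [-24.1, -73.9, 43.0]
grip_width: 0.0001
finger_force: 41.9
clock: 2.95
position: [0.5464, 0.3077, 0.0857]
tool_rot: [-3.134, -0.0, 2.8]
force: [-18.0, -32.3, 37.5]
grip_width: 0.0001
finger_force: 26.2
```

View pics/d.png

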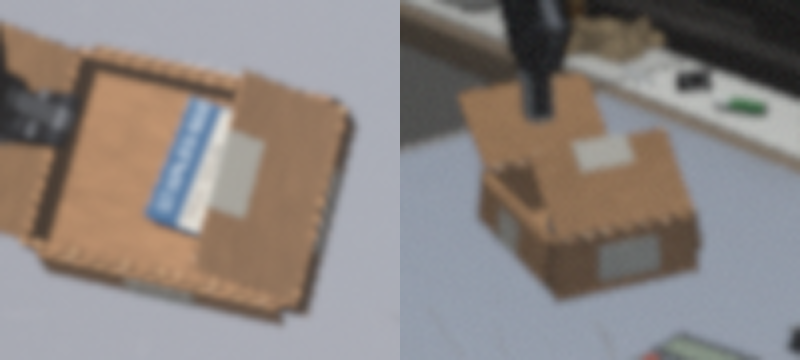

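The left flap is now at its stop, folded outward (free edge at the far left of the top crop). Next is the right flap, with a shorter stroke.

```bash
python3 -m crank '{"linear":[[-0.04,-0.15,0],[-0.08,-0.3,0],[-0.11,-0.4,0],[-0.135,-0.5,0],[-0.155,-0.58,0]],"delta_rot":[[0,0,0],[0,0,0],[0,0,0],[0,0,0],[0,0,0]],"fingers":[-1,-1,-1,-1,-1]}'
python3 -m crank '{"linear":[[-0.01,-0.03,0],[-0.015,-0.06,0],[-0.015,-0.06,0]],"delta_rot":[[0,0,0],[0,0,0],[0,0,0]],"fingers":[-1,-1,-1]}'
python3 - <<'E'
from h import *
p=observe()["position"][:2]-np.array([.5237,.2235]);a=-.27
print(p@[np.cos(a),np.sin(a)],p@[-np.sin(a),np.cos(a)])
E
```

```text
clock: 3.55
position: [0.5115, 0.1721, 0.0888]
tool_rot: [3.131, 0.006, 2.804]
force: [-18.2, 22.5, 103.9]
grip_width: -0.0002
finger_force: 52.3
clock: 3.85
position: [0.5053, 0.1525, 0.0852]
tool_rot: [3.14, 0.002, 2.801]
force: [0.2, 0.4, 0.3]
grip_width: 0.0002
finger_force: 0.0
0.0012427098518806106 -0.07333501779888192
```

Run:
```python
from h import *
t=grab_frame("top");s=grab_frame("scene")
cv2.imwrite("pics/e.png",np.hstack([crop(t,130,170,100,100,4),crop(s,170,150,100,100,4)]))
```

```text
(no output)
```

View pics/e.png

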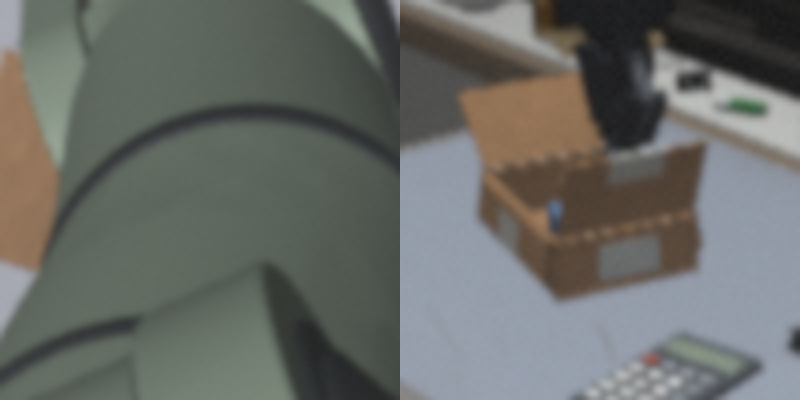

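The scene crop shows the right flap just about upright or past it, with the fingers on its inside. I'll push a bit farther, slowly.

```bash
python3 -m crank '{"linear":[[-0.004,-0.015,0],[-0.009,-0.03,0],[-0.013,-0.045,0],[-0.016,-0.055,0],[-0.016,-0.055,0]],"delta_rot":[[0,0,0],[0,0,0],[0,0,0],[0,0,0],[0,0,0]],"fingers":[-1,-1,-1,-1,-1]}'
python3 -m crank '{"linear":[[0,0,-0.02],[0,0,-0.04],[0,0,-0.04]],"delta_rot":[[0,0,0],[0,0,0],[0,0,0]],"fingers":[-1,-1,-1]}'
python3 - <<'E'
from h import *
s=grab_frame("scene")
cv2.imwrite("pics/f.png",crop(s,170,150,100,100,5))
E
```

```text
clock: 4.45
position: [0.5001, 0.1387, 0.0832]
tool_rot: [-3.141, -0.0, 2.802]
force: [0.0, 0.5, -0.8]
grip_width: 0.0004
finger_force: 0.0
clock: 4.75
position: [0.5033, 0.1428, 0.0752]
tool_rot: [3.135, 0.005, 2.805]
force: [3.6, 15.6, 31.7]
grip_width: -0.0001
finger_force: 17.1
```

View pics/f.png

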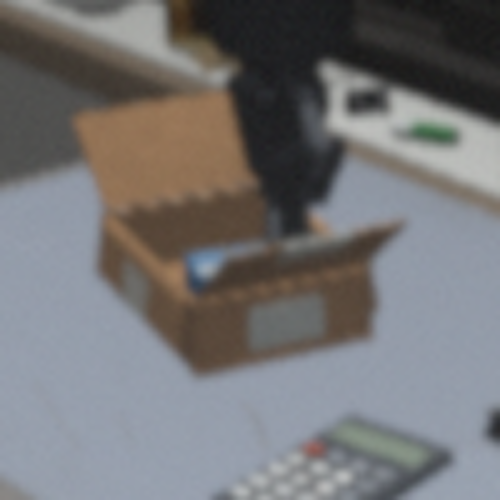

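The right flap is folded well outward, onto its stop. I'll lift, move aside and locate the box.

```bash
python3 -m crank '{"linear":[[0.02,0.06,0.1],[0.05,0.2,0.3],[0.05,0.2,0.5],[0.05,0.2,0.7],[0.05,0.2,0.7]],"delta_rot":[[0,0,0],[0,0,0],[0,0,0],[0,0,0],[0,0,0]],"fingers":[0,0,0,0,0]}'
python3 -m crank '{"linear":[[-0.15,0.15,0],[-0.3,0.3,0],[-0.45,0.45,0],[-0.6,0.6,0],[-0.75,0.75,0]],"delta_rot":[[0,0,0],[0,0,0],[0,0,0],[0,0,0],[0,0,0]],"fingers":[0,0,0,0,0]}'
python3 -m crank '{"linear":[[-0.15,0.2,0],[-0.3,0.4,0],[-0.3,0.4,0]],"delta_rot":[[0,0,0],[0,0,0],[0,0,0]],"fingers":[0,0,0]}'
python3 - <<'E'
from h import *
t=grab_frame("top")
hsv=cv2.cvtColor(t["image"],cv2.COLOR_RGB2HSV)
m=np.zeros(hsv.shape[:2],np.uint8); m[195:250,160:215]=255
m&=(cv2.inRange(hsv,(90,90,50),(130,255,255))|cv2.inRange(hsv,(0,0,165),(180,45,255)))
n,l,st,_=cv2.connectedComponentsWithStats(m);print(st)
big=crop(t,150,190,70,65,8); cv2.imwrite("pics/g.png",np.hstack([big,cv2.resize(cv2.cvtColor(m,8)[190:255,150:180+10],None,fx=5,fy=8,interpolation=0)]))
c=np.vstack(cv2.findContours(m,0,2)[0]);rc=cv2.minAreaRect(c);print(rc)
P=np.array([onz(t,p,.032) for p in cv2.boxPoints(rc)]);print(P.round(4),P.mean(0).round(4))
for i in range(2):
    e=P[i+1]-P[i]; print(np.linalg.norm(e).round(4),np.arctan2(e[1],e[0]).round(3))
E
```

```text
clock: 5.3
position: [0.5144, 0.1903, 0.2533]
tool_rot: [3.137, 0.005, 2.803]
force: [0.9, -0.5, -1.1]
grip_width: 0.0425
finger_force: 0.0
clock: 5.8
position: [0.3343, 0.3671, 0.248]
tool_rot: [-3.141, 0.0, 2.803]
force: [1.3, 0.4, 0.1]
grip_width: 0.0429
finger_force: 0.0
clock: 6.1
position: [0.2575, 0.469, 0.2478]
tool_rot: [3.141, -0.001, 2.807]
force: [0.8, 0.5, 0.2]
grip_width: 0.0431
finger_force: 0.0
[[     0      0    560    420 234923]
 [   189    195      4      2      4]
 [   195    195      2      2      2]
 [   199    195      2      3      4]
 [   202    195      2      2      3]
 [   205    195     10      4     22]
 [   191    206      1      1      1]
 [   178    207     23     31    240]
 [   183    219      1      1      1]]
((191.73342895507812, 212.0568389892578), (22.062414169311523, 50.67779541015625), 32.96940612792969)
[[0.5166 0.2567 0.032 ]
 [0.6073 0.1993 0.032 ]
 [0.5797 0.1598 0.032 ]
 [0.4898 0.2176 0.032 ]] [0.5483 0.2084 0.032 ]
0.1074 -0.564
0.0482 -2.182
```

View pics/g.png

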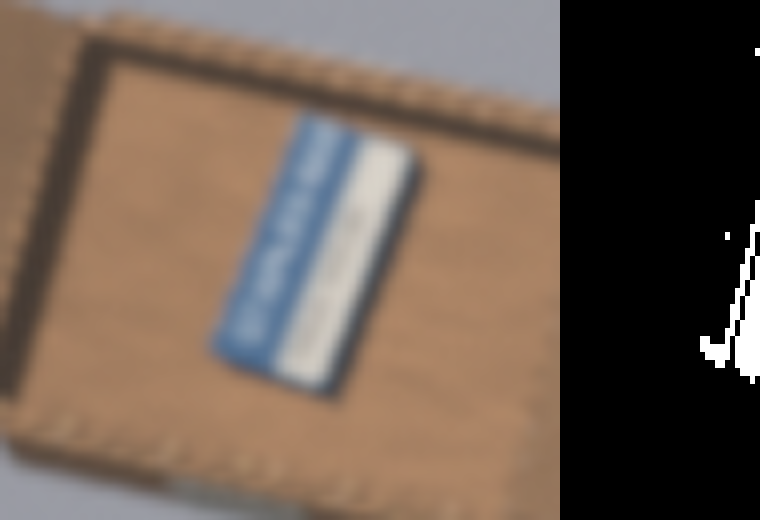

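The flaps are clear and the box's whole top face is visible. Its back corners are at crop (305,110) and (418,152), and its front ones are near (215,348) and (325,392).

Run:
```python
from h import *
t=grab_frame("top")
def ct(x,y,u0=150,v0=190,k=8): return ((x+.5)/k-.5+u0,(y+.5)/k-.5+v0)
P=np.array([onz(t,ct(*p),.032)[:2] for p in((305,110),(418,152),(325,392),(215,348))])
print(P.round(4),P.mean(0).round(4))
for i in range(4):
    e=P[(i+1)%4]-P[i]; print(np.linalg.norm(e).round(4),np.arctan2(e[1],e[0]).round(3))
s=observe();print(s["position"],s["tool_rot"])
```

```text
[[0.5672 0.2173]
 [0.5548 0.1873]
 [0.4912 0.2114]
 [0.5038 0.2403]] [0.5293 0.2141]
0.0324 -1.961
0.068 2.779
0.0315 1.16
0.0674 -0.348
[0.2578763  0.46869697 0.24756341] [-3.14136210e+00 -1.30565264e-03  2.80800462e+00]
```

```bash
python3 -m crank '{"linear":[[0.15,-0.14,0],[0.3,-0.28,0],[0.45,-0.42,0],[0.6,-0.56,0],[0.75,-0.7,0]],"delta_rot":[[0,0,-0.05],[0,0,-0.05],[0,0,-0.05],[0,0,-0.05],[0,0,-0.05]],"fingers":[0.4,0.4,0.4,0.4,0.4]}'
python3 -m crank '{"linear":[[0.15,-0.14,0],[0.33,-0.31,0],[0.33,-0.31,0],[0.33,-0.31,0]],"delta_rot":[[0,0,0],[0,0,0],[0,0,0],[0,0,0]],"fingers":[0.4,0.4,0.4,0.4]}'
```

```text
clock: 6.7
position: [0.4452, 0.293, 0.2481]
tool_rot: [-3.141, 0.0, 2.776]
force: [0.1, 0.6, 0.1]
grip_width: 0.0594
finger_force: 0.0
clock: 7.1
position: [0.5276, 0.215, 0.2477]
tool_rot: [-3.14, 0.0, 2.772]
force: [0.1, 0.0, -0.2]
grip_width: 0.0601
finger_force: 0.0
```

```bash
python3 -m crank '{"linear":[[0.006,-0.004,-0.18],[0.006,-0.004,-0.36],[0.006,-0.004,-0.54],[0.006,-0.004,-0.65],[0.006,-0.004,-0.75]],"delta_rot":[[0,0,0],[0,0,0],[0,0,0],[0,0,0],[0,0,0]],"fingers":[0.4,0.4,0.4,0.4,0.4]}'
python3 -m crank '{"linear":[[0,0,-0.06],[0,0,-0.11],[0,0,-0.11]],"delta_rot":[[0,0,0],[0,0,0],[0,0,0]],"fingers":[0.4,0.4,0.4]}'
python3 -m crank '{"linear":[[0,0,0],[0,0,0],[0,0,0],[0,0,0],[0,0,0]],"delta_rot":[[0,0,0],[0,0,0],[0,0,0],[0,0,0],[0,0,0]],"fingers":[-0.4,-0.4,-0.4,-0.4,-0.4]}' 40
```

```text
clock: 7.6
position: [0.5262, 0.2176, 0.0589]
tool_rot: [-3.141, -0.002, 2.778]
force: [1.2, -0.4, -0.8]
grip_width: 0.0598
finger_force: 0.0
clock: 7.9
position: [0.527, 0.2171, 0.0324]
tool_rot: [-3.141, -0.001, 2.777]
force: [-0.3, -0.7, -0.0]
grip_width: 0.0601
finger_force: 0.0
clock: 8.4
position: [0.5283, 0.2173, 0.0345]
tool_rot: [3.14, 0.001, 2.776]
force: [-1.0, -0.2, 4.8]
grip_width: 0.031
finger_force: 40.1
```

```bash
python3 -m crank '{"linear":[[0,0,0.08],[0,0,0.2],[0,0,0.35],[0,0,0.5],[0,0,0.6]],"delta_rot":[[0,0,0],[0,0,0],[0,0,0],[0,0,0],[0,0,0]],"fingers":[-0.4,-0.4,-0.4,-0.4,-0.4]}'
python3 -m crank '{"linear":[[0,0,0],[0,0,0],[0,0,0]],"delta_rot":[[0,0,0],[0,0,0],[0,0,0]],"fingers":[-0.4,-0.4,-0.4]}'
python3 - <<'E'
from h import *
t=grab_frame("top");s=grab_frame("scene")
cv2.imwrite("pics/i.png",np.hstack([crop(t,150,150,90,100,4),crop(s,170,110,100,100,4)]))
c=np.array([.5876,-.1345]);
for a in(.28,.30):
  print(c+np.array([[np.cos(a),-np.sin(a)],[np.sin(a),np.cos(a)]])@[-.034,-.016])
E
```

```text
clock: 8.9
position: [0.5284, 0.2172, 0.1868]
tool_rot: [3.139, 0.002, 2.776]
force: [0.3, 0.3, -0.5]
grip_width: 0.0308
finger_force: 39.8
clock: 9.2
position: [0.5273, 0.2168, 0.1827]
tool_rot: [-3.141, -0.001, 2.777]
force: [-0.5, 0.1, -1.0]
grip_width: 0.0311
finger_force: 39.8
[ 0.55934581 -0.15927298]
[ 0.55984688 -0.15983307]
```

View pics/i.png

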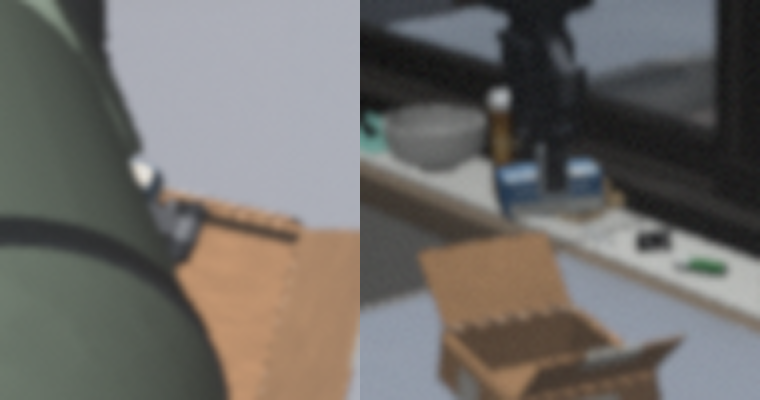

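The box hangs level in the gripper, held near its middle (scene crop around (550,185)), and both flaps are still open. Moving to the jig.

```bash
python3 -m crank '{"linear":[[0,-0.16,0],[0.01,-0.32,0],[0.02,-0.48,0],[0.03,-0.64,0],[0.04,-0.8,0]],"delta_rot":[[0,0,0.15],[0,0,0.3],[0,0,0.45],[0,0,0.55],[0,0,0.65]],"fingers":[-0.4,-0.4,-0.4,-0.4,-0.4]}'
python3 -m crank '{"linear":[[0.01,-0.16,0],[0.02,-0.32,0],[0.03,-0.48,0],[0.04,-0.64,0],[0.04,-0.78,0]],"delta_rot":[[0,0,0.15],[0,0,0.3],[0,0,0.45],[0,0,0.6],[0,0,0.6]],"fingers":[-0.4,-0.4,-0.4,-0.4,-0.4]}'
python3 -m crank '{"linear":[[0,0,0],[0,0,0],[0,0,0]],"delta_rot":[[0,0,0],[0,0,0],[0,0,0]],"fingers":[-0.4,-0.4,-0.4]}'
```

```text
clock: 9.8
position: [0.5374, 0.0153, 0.1827]
tool_rot: [-3.141, -0.001, 3.119]
force: [0.6, 0.1, -0.3]
grip_width: 0.0311
finger_force: 39.9
clock: 10.3
position: [0.5473, -0.1803, 0.1825]
tool_rot: [3.141, -0.001, -2.85]
force: [0.7, -0.2, -0.5]
grip_width: 0.0308
finger_force: 39.9
clock: 10.6
position: [0.5477, -0.177, 0.1828]
tool_rot: [3.141, -0.0, -2.851]
force: [-0.2, -0.1, -0.3]
grip_width: 0.0307
finger_force: 39.9
```

```bash
python3 -m crank '{"linear":[[0,0,-0.15],[0,0,-0.3],[0,0,-0.44],[0,0,-0.54],[0,0,-0.54]],"delta_rot":[[0,0,0],[0,0,0],[0,0,0],[0,0,0],[0,0,0]],"fingers":[-0.4,-0.4,-0.4,-0.4,-0.4]}'
python3 -m crank '{"linear":[[0,0,0],[0,0,-0.01],[0,0,-0.02],[0,0,-0.025],[0,0,-0.025]],"delta_rot":[[0,0,0],[0,0,0],[0,0,0],[0,0,0],[0,0,0]],"fingers":[-0.4,-0.4,-0.4,-0.4,-0.4]}'
python3 - <<'E'
from h import *
t=grab_frame("top");s=grab_frame("scene")
cv2.imwrite("pics/j.png",np.hstack([crop(t,320,150,100,100,4),crop(s,270,200,100,100,4)]))
E
```

```text
clock: 11.1
position: [0.5461, -0.1762, 0.0454]
tool_rot: [3.139, -0.004, -2.85]
force: [-1.0, 0.9, 0.1]
grip_width: 0.0308
finger_force: 39.9
clock: 11.6
position: [0.5479, -0.1781, 0.0424]
tool_rot: [-3.141, 0.0, -2.852]
force: [0.1, 1.1, -1.0]
grip_width: 0.0305
finger_force: 39.9
```

View pics/j.png

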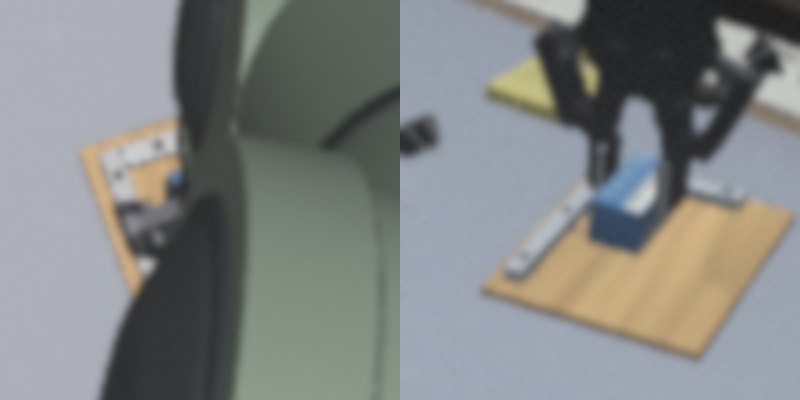

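The box hangs just above the plate, parallel to the fences and on the right side of the corner. I'll lower it to contact.

```bash
python3 -m crank '{"linear":[[0,0,-0.004],[0,0,-0.008],[0,0,-0.008]],"delta_rot":[[0,0,0],[0,0,0],[0,0,0]],"fingers":[-0.4,-0.4,-0.4]}'
python3 -m crank '{"linear":[[0,0,-0.004],[0,0,-0.008],[0,0,-0.008]],"delta_rot":[[0,0,0],[0,0,0],[0,0,0]],"fingers":[-0.4,-0.4,-0.4]}'
```

```text
clock: 12.0
position: [0.5477, -0.1781, 0.0399]
tool_rot: [3.142, -0.0, -2.852]
force: [-0.6, -0.2, -0.8]
grip_width: 0.0306
finger_force: 39.9
clock: 12.3
position: [0.5478, -0.1781, 0.0385]
tool_rot: [-3.141, 0.0, -2.852]
force: [-4.0, 1.3, 12.1]
grip_width: 0.031
finger_force: 41.3
```

```bash
python3 -m crank '{"linear":[[0,0,0.003],[0.011,0.02,0.003],[0.022,0.04,0.003],[0.03,0.055,0.003],[0.03,0.055,0.003]],"delta_rot":[[0,0,0],[0,0,0],[0,0,0],[0,0,0],[0,0,0]],"fingers":[-0.4,-0.4,-0.4,-0.4,-0.4]}'
cat > st.py <<'E'
from h import *
s=observe();a=.29;M=np.array([[np.cos(a),np.sin(a)],[-np.sin(a),np.cos(a)]])
print("tcp in corner frame",(M@(s["position"][:2]-[.5876,-.1345])).round(4),s["position"][2].round(4),"F jig",(M@s["force"][:2]).round(1),s["force"][2].round(1),"yaw",s["tool_rot"].round(4),"mom",s["moment"].round(2))
E
python3 st.py
```

```text
clock: 12.8
position: [0.5557, -0.1632, 0.0387]
tool_rot: [3.141, 0.0, -2.851]
force: [-0.3, 0.2, -0.5]
grip_width: 0.0309
finger_force: 39.9
tcp in corner frame [-0.0388 -0.0184] 0.0387 F jig [-0.2  0.3] -0.5 yaw [ 3.1413e+00  2.0000e-04 -2.8509e+00] mom [-0.    0.06  0.  ]
```

```bash
python3 -m crank '{"linear":[[-0.0015,0.006,0],[-0.0035,0.012,0],[-0.0035,0.012,0]],"delta_rot":[[0,0,0],[0,0,0],[0,0,0]],"fingers":[-0.4,-0.4,-0.4]}'; python3 st.py
python3 -m crank '{"linear":[[0.007,0.002,0],[0.011,0.0035,0],[0.011,0.0035,0]],"delta_rot":[[0,0,0],[0,0,0],[0,0,0]],"fingers":[-0.4,-0.4,-0.4]}'; python3 st.py
```

```text
clock: 13.1
position: [0.5542, -0.1612, 0.0388]
tool_rot: [3.142, -0.0, -2.852]
force: [-0.4, 0.5, 0.1]
grip_width: 0.031
finger_force: 39.9
tcp in corner frame [-0.0396 -0.016 ] 0.0388 F jig [-0.2  0.6] 0.1 yaw [ 3.1415e+00 -2.0000e-04 -2.8520e+00] mom [ 0.   -0.01 -0.01]
clock: 13.4
position: [0.5573, -0.1604, 0.0388]
tool_rot: [-3.142, 0.0, -2.852]
force: [-0.0, -0.0, -0.5]
grip_width: 0.0311
finger_force: 39.9
tcp in corner frame [-0.0364 -0.0161] 0.0388 F jig [-0. -0.] -0.5 yaw [-3.1415e+00  1.0000e-04 -2.8521e+00] mom [ 0.04 -0.02  0.  ]
```

Nothing touched yet, so I'll continue in small steps.

```bash
python3 -m crank '{"linear":[[-0.0012,0.004,0],[-0.0023,0.008,0],[-0.0023,0.008,0]],"delta_rot":[[0,0,0],[0,0,0],[0,0,0]],"fingers":[-0.4,-0.4,-0.4]}'; python3 st.py
python3 -m crank '{"linear":[[0.004,0.0012,0],[0.008,0.0023,0],[0.008,0.0023,0]],"delta_rot":[[0,0,0],[0,0,0],[0,0,0]],"fingers":[-0.4,-0.4,-0.4]}'; python3 st.py
```

```text
clock: 13.7
position: [0.5567, -0.159, 0.0389]
tool_rot: [-3.141, 0.0, -2.852]
force: [0.9, -4.6, -1.9]
grip_width: 0.0309
finger_force: 40.0
tcp in corner frame [-0.0367 -0.0146] 0.0389 F jig [-0.4 -4.7] -1.9 yaw [-3.1407e+00  3.0000e-04 -2.8523e+00] mom [-1.09 -0.32  0.12]
clock: 14.0
position: [0.5573, -0.1588, 0.0387]
tool_rot: [-3.141, -0.003, -2.853]
force: [-6.7, -5.3, 4.2]
grip_width: 0.0307
finger_force: 40.6
tcp in corner frame [-0.036  -0.0146] 0.0387 F jig [-7.9 -3.2] 4.2 yaw [-3.1414e+00 -2.6000e-03 -2.8529e+00] mom [-1.5   1.35  0.2 ]
```

```bash
python3 -m crank '{"linear":[[-0.001,0.004,0],[-0.001,0.004,0],[-0.001,0.004,0],[-0.001,0.004,0]],"delta_rot":[[0,0,0],[0,0,0],[0,0,0],[0,0,0]],"fingers":[-0.4,-0.4,-0.4,-0.4]}'; python3 st.py
python3 -m crank '{"linear":[[0,0,0],[0,0,0],[0,0,0],[0,0,0],[0,0,0]],"delta_rot":[[0,0,0],[0,0,0],[0,0,0],[0,0,0],[0,0,0]],"fingers":[-0.4,-0.4,-0.4,-0.4,-0.4]}'; python3 st.py
python3 - <<'E'
from h import *
t=grab_frame("top");s=grab_frame("scene")
cv2.imwrite("pics/k.png",np.hstack([crop(s,190,170,40,60,6)[:, :], crop(s,300,230,60,60,6)]))
cv2.imwrite("pics/k.png",np.hstack([crop(s,180,150,80,90,5),crop(s,300,225,70,90,5)]))
E
```

```text
clock: 14.4
position: [0.5573, -0.1587, 0.0387]
tool_rot: [-3.14, -0.002, -2.853]
force: [-4.3, -11.4, 0.6]
grip_width: 0.0308
finger_force: 40.4
tcp in corner frame [-0.036  -0.0146] 0.0387 F jig [-7.4 -9.6] 0.6 yaw [-3.1403e+00 -2.1000e-03 -2.8534e+00] mom [-2.61  0.93  0.3 ]
clock: 14.9
position: [0.5573, -0.1587, 0.0387]
tool_rot: [-3.14, -0.002, -2.853]
force: [-4.2, -12.1, 0.1]
grip_width: 0.031
finger_force: 40.4
tcp in corner frame [-0.036  -0.0145] 0.0387 F jig [ -7.5 -10.4] 0.1 yaw [-3.1403e+00 -2.1000e-03 -2.8533e+00] mom [-2.68  0.94  0.23]
```

View pics/k.png

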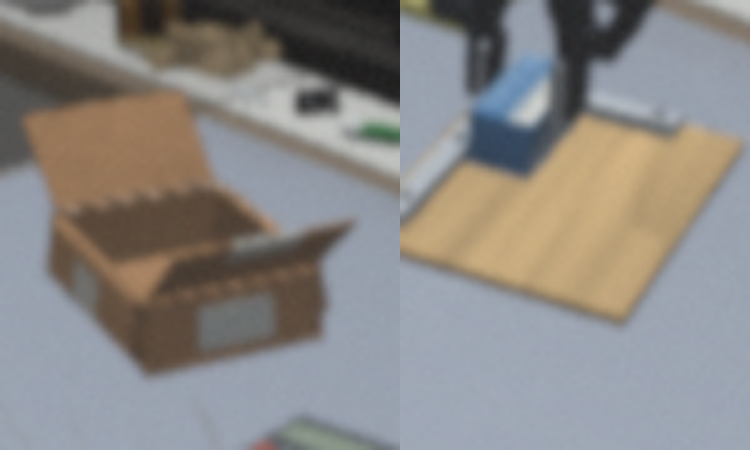

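Both flaps are open, and the box sits flat in the corner against the side fence at crop (470,140). The push is steady at about 7.5 N on the end fence and 10 N on the side fence, so I'll hand it in.

```bash
python3 -c "
from workcell import bot
print(bot.job_done())"
```

```text
the job is handed in; nothing more can be done
None
```

The job is handed in, with no verdict shown: both flaps are folded wide open, and the box is still gripped and held flat in the jig corner at about 7.5 N on the end fence and 10 N on the side fence.

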